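# Glue up a pressing block in the vise

### The arm

A 6-joint arm with a two-finger parallel gripper is mounted at the origin on the work surface. World frame = base frame: x ahead of the robot, y to its left, z up, the work surface at z = 0. Lengths are in mm, angles in rad, forces in N, time in s.
With the tool pointing down it reaches from about 400 to 825 mm from the base axis. Payload 7 kg.
Tool frame: the origin (TCP) lies at the very end of the fingers, on their centre line; the grasp point (between the pads) lies 19 mm behind it; z points along the fingers, y is the line along which they close (so a half turn about z gives the same grasp; the last joint's range is limited). The gripper opens to 88 mm and grips with 3 to 60 N. Pads are 19 mm wide; open, the fingers measure 130 mm over their backs; the gripper's body (78 mm by 193 mm) begins 47 mm behind the grasp point.
Start: joints at [-1.039, 0.359, 0.012, 0, -1.224, -0.288], TCP at [162.914, -655.022, 200.061] pointing down, gripper open.
Joint ranges: [-3.07, 3.07], [-1.43, 2.12], [-1.02, 1.25], [-3.03, 1.67], [-3.05, -0], [-3.03, 3.03]. Speed limits (rad/s): [2.39, 2.39, 3.01, 3.14, 3.14, 3.14].

### API

Orientations are given as a unit quaternion [x, y, z, w].
In Python, from plant import bot gives the robot as it stands. Calls block until the motion is done:
- bot.move_ptp(position, orientation): joint-space move of the TCP to a pose.
- bot.line_to(position, velocity=150, ori=None): straight line of the TCP; ori=None keeps the orientation; velocity is the mean speed in mm/s.
- bot.move_joints(angles): joint-space move.
- bot.move_gripper(opening, force=None): finger opening in mm; force is the grip in N (None keeps the last); returns when the fingers have stopped.
- bot.pause(seconds).
- bot.solve_ik(position, orientation): joint angles nearest the present ones, or None.
- bot.read_state(): the state.
- bot.camera(name): name is "scene" or "top" or "wrist"; returns the picture (480x640x3 uint8, red, green, blue); there is no depth.
- bot.get_calibration(name): a dict with "fx", "fy", "cx", "cy" (pixels), "view" (4x4, takes a point from world to camera coordinates); the wrist camera has in their place "T_tool_cam" (4x4, takes a point from camera to tool coordinates, whose origin is the TCP and whose axes are the flange's). Camera axes: x right, y up, looking along -z (the intrinsics and any distortion apply to the point x, -y, -z); pixel columns grow to the right and rows downward; lengths in mm; the calibration is good to about 2 mm. A picture is of the moment at which its call begins: read the wrist's pose just before it. get_calibration takes no time and is no camera call.
A pose or a line that the arm cannot do raises bot.Unreachable and nothing moves.
- bot.close_job(): hands the job in; it is judged then, once.
The state is a dict: "t": time; "joint_pos": joint angles; "qvel": joint speeds; "tau": joint torques, N m; "tcp_pos": TCP position; "eef_rot": TCP orientation; "contact_force": force on the tool from outside, world axes, zero at the start; "moment": the same for the moment, N m; "width": finger opening in mm; "finger_force": force on a finger pad.
Only numpy, scipy, OpenCV 4.12 (cv2) and the standard library are available. Lean on these libraries where they do the work, as an engineer would, in place of code of your own. Each camera call takes 0.05 s, during which the arm holds its last target. There are 200 camera calls.

### The job

The glued pressing block from the last batch is cured and stands loose in the open vise: lift it out and put it in the square finished-work tray. Then stand all the glue-coated beech plates from the rack upright in the vise, side by side and centred across the jaws with their broad faces towards the jaws, and crank the handle clockwise until the jaw clamps the whole stack tight. Screw the lid of the glue jar fully tight and put the glue spreader back flat in its long dark box, without disturbing the other things on the bench.

Things in the scene. Friction and masses are not known exactly. Their poses are not given: they have to be found in the camera images.
- vise: green machine vise on a plywood riser (x -85 to 165, y -45 to 45 mm), fixed. Origin on the bench under the screw axis; +x runs level from the crank end to the fixed jaw, z up. In mm: nut block x -75 to -45 (top z 108), movable jaw, gap, fixed jaw x 100 to 140. Work stands on the bed, z = 60, 90 wide (y). Both jaws are 90 wide, 52 deep (tops at z 112). Screw axis: y = 0, z = 90.
- fixed_jaw: the fixed jaw: origin at the lower edge of the middle of its gripping face (vise x = 100, y = 0, z = 60 mm); axes as the vise; its face looks along -x.
- jaw: the movable jaw, 37 mm thick, slides along the vise's x: origin at the lower edge of the middle of its gripping face; axes as the vise; its face looks along +x. The opening is the x distance from here to the fixed jaw: 81 to 89 mm at the start, 35 mm at the least. Crank and screw travel with it.
- crank (a joint): angle (rad) of the vise's crank: 0 with the arm straight up, grows clockwise as seen from the crank end along the vise's +x (the top moves to the vise's -y); starts between 4.2 and 8.4. Growing closes the jaw 10 mm per turn: opening = 95 mm - 1.59 mm x angle. Takes about 4 N at the handle, more once the jaw clamps; the screw does not run back when let go.
- knob (a point): middle of the pinching place on the crank's black handle, a free-spinning round grip 19 mm thick, 60 mm long, parallel to the vise's x, 50 mm from the screw axis; 37 mm out from the crank arm, 23 mm from the free end. In the vise's frame: x = -190 + 1.59 x crank angle, y = -50 sin(angle), z = 90 + 50 cos(angle) mm. Axes turn with the grip.
- plate0: one of the beech plates with glue on, standing in the rack: 22 mm thick (its x), 60 mm wide (its y), 90 mm tall (z up); pale wood, 80 g. Origin at the centre of its underside. Two or three of the four are there (None: absent).
- plate1: one of the beech plates with glue on, standing in the rack: 22 mm thick (its x), 60 mm wide (its y), 90 mm tall (z up); pale wood, 80 g. Origin at the centre of its underside. Two or three of the four are there (None: absent).
- plate2: one of the beech plates with glue on, standing in the rack: 22 mm thick (its x), 60 mm wide (its y), 90 mm tall (z up); pale wood, 80 g. Origin at the centre of its underside. Two or three of the four are there (None: absent).
- plate3: one of the beech plates with glue on, standing in the rack: 22 mm thick (its x), 60 mm wide (its y), 90 mm tall (z up); pale wood, 80 g. Origin at the centre of its underside. Two or three of the four are there (None: absent).
- rack: dark wooden rack, fixed, 190 x 70 mm: four slots 30 mm wide at 44 mm spacing along its x (at -66, -22, 22, 66 mm), slot floor 12 mm and dividers 48 mm above the bench, dividers 50 mm wide (y). A plate stands in a slot with its 22 mm thickness along the rack's x. Origin at the centre of its underside.
- block: finished pressing block of three laminated plates, brown with two pale glue lines: 66 mm (x) by 60 mm (y) by 90 mm tall (z), 260 g. Origin at the CENTRE of the block (45 mm above its underside). It starts upright and loose on the vise bed, its x along the vise's x.
- tray: square wooden finished-work tray, fixed: 140 x 140 mm, 42 mm high, walls and floor 6 mm. Origin at the centre of its underside.
- jar: white and yellow glue jar, fixed in a 100 mm square wooden caddy, with a captive red screw lid. Origin under its centre; the lid's axis is vertical through the origin. A small red tab on its shoulder, towards its +x, marks where the lid's white line points when tight. The jar's shoulder, under the lid, is 74 mm across up to 78 mm above the bench.
- lid_top (a point): centre of the top of the jar's red ribbed lid (54 mm across, 26 mm high; its top 112 mm above the bench when tight, up to 4 mm higher when loose). Its x axis runs along the white line.
- lid (a joint): angle (rad) by which the lid is unscrewed: 0 fully tight (a stop), growing anticlockwise seen from above; it starts between 1.6 and 3.6, white line that far round from the tab. Turn clockwise to tighten; it sinks 6 mm per turn and stays where it is left; takes about 0.06 N m.
- spreader: glue spreader lying flat: blue handle 22 mm wide and 18 mm thick, toothed steel blade 46 mm wide. 170 mm long along its x. Origin on its underside at mid-length; handle from x = -85 to 30 mm, blade from 30 to 85 mm; its weight is balanced near x = -10. z up.
- toolbox: long dark wooden box for the spreader, fixed, 220 mm (x) by 120 mm (y), 35 mm high, walls and floor 6 mm. Origin at the centre of its underside.
- cone_teal: teal thread cone, 74 mm wide, 108 mm tall; leave alone. Origin under its centre.
- cone_orange: orange thread cone, 74 mm wide, 108 mm tall; leave alone. Origin under its centre.
- cone_navy: navy thread cone, 74 mm wide, 108 mm tall; leave alone. Origin under its centre.
- shears: tailor's shears lying flat, 255 mm long (x), 100 mm over the finger loops, 12 mm thick; leave alone. Origin underneath, near the pivot.
- pin_tin: round blue tin with a metal lid, 74 mm wide, 25 mm tall; leave alone. Origin under its centre.
- spool: small wooden reel with crimson thread, 44 mm wide, 60 mm tall; leave alone. Origin under its centre.
- chalk_box: cardboard chalk box 90 x 60 x 26 mm; leave alone. Origin under its centre.
Things that resemble listed ones, but are neither listed nor needed, are in the scene too. Leave any green or yellow look-alike of the block alone.

How it is judged (in metres and radians):
On the way, in this order (a step that is already met when the one before it is completed fails the run):
1. the finished block is lifted out of the vise (horizontal distance between block and fixed_jaw above 0.12 m), for 0.2 s.
2. all plates that are there stand upright on the vise bed between the jaws (x of plate0 in the frame of vise between -0.01 and 0.1 m and y of plate0 in the frame of vise between -0.022 and 0.022 m and z of plate0 in the frame of vise between 0.052 and 0.068 m and angle between each of plate0, plate1, plate2, plate3's own z axis and vertical below 0.12 rad and angle between the x axis of each of plate0, plate1, plate2, plate3 and the x axis of vise, either way round below 0.15 rad and x of plate1 in the frame of vise between -0.01 and 0.1 m and y of plate1 in the frame of vise between -0.022 and 0.022 m and z of plate1 in the frame of vise between 0.052 and 0.068 m and x of plate2 in the frame of vise between -0.01 and 0.1 m and y of plate2 in the frame of vise between -0.022 and 0.022 m and z of plate2 in the frame of vise between 0.052 and 0.068 m and x of plate3 in the frame of vise between -0.01 and 0.1 m and y of plate3 in the frame of vise between -0.022 and 0.022 m and z of plate3 in the frame of vise between 0.052 and 0.068 m), for 0.2 s.
3. the jaws clamp the stack: each jaw presses on a plate with more than 12 N ((contact force between jaw and plate0 above 12 N or contact force between jaw and plate1 above 12 N or contact force between jaw and plate2 above 12 N or contact force between jaw and plate3 above 12 N) and (contact force between fixed_jaw and plate0 above 12 N or contact force between fixed_jaw and plate1 above 12 N or contact force between fixed_jaw and plate2 above 12 N or contact force between fixed_jaw and plate3 above 12 N)), for 0.3 s.
At the end, for the whole second after the job is handed in: all present plates upright (0.12 rad) on the vise bed, within 22 mm of mid-jaw, broad faces to the jaws (0.15 rad); each jaw presses the stack with over 12 N; block down in the tray (on any side); spreader flat in its box; lid within 0.15 rad of tight; all at rest (all of step 2 and all of step 3 and x of block in the frame of tray between -0.05 and 0.05 m and y of block in the frame of tray between -0.05 and 0.05 m and z of block in the frame of tray between 0.02 and 0.058 m and x of spreader in the frame of toolbox between -0.09 and 0.09 m and y of spreader in the frame of toolbox between -0.055 and 0.055 m and z of spreader in the frame of toolbox between 0 and 0.022 m and value of joint lid below 0.15 rad and linear speed of each of plate0, plate1, plate2, plate3, block, spreader below 0.02 m/s); the robot touches nothing.
It fails at once if a bystander is shifted by more than 30 mm (distance of any of cone_teal, cone_orange, cone_navy, shears, pin_tin, spool, chalk_box from where it was at the start of the episode above 0.03 m).
Of plate0, plate1, plate2, plate3 only 2 to 3 are there at a start; the rules pass over those that are not, and their reading is None.
At some moment in a run one of spreader, block may be knocked a few centimetres aside while the robot is not near it.
It also fails if it takes over 210 s, if anything falls off the work surface, if the arm or the gripper's body presses on something with over 40 N, if the wrist force passes 120 N, or if a joint passes its speed limit or range.

## Working session

There is one attempt and no reset: what is moved stays moved. The work goes in short steps, each a Python script; the robot and the scene stay as the last script left them, time stands still between calls to the robot, and variables do not carry over. Pictures are saved under pics/ and viewed, at most 14 in all, crops included, and the job is handed in when it is done.

```bash
ls; mkdir -p pics; python3 - <<'E'
from plant import bot
import cv2, json
for n in ("top","scene"):
    im=bot.camera(n); cv2.imwrite(f"pics/{n}0.png",im[:,:,::-1])
    c=bot.get_calibration(n); print(n,{k:(v.tolist() if hasattr(v,'tolist') else v) for k,v in c.items()})
c=bot.get_calibration("wrist"); print(c)
s=bot.read_state(); print(s)
E
```

```text
pics
top {'fx': 455.706261113806, 'fy': 455.706261113806, 'cx': 320.7394711302357, 'cy': 244.76466151300775, 'view': [[-0.010270117853142474, -0.9996075948763465, -0.02606110022252953, 51.34838042865368], [0.9973967378613595, -0.012100728185153, 0.07108670537384217, -507.9474448563476], [-0.0713741688764287, -0.025263187505047913, 0.9971296301756777, -1135.819378213701], [0.0, 0.0, 0.0, 1.0]]}
scene {'fx': 526.1256236980256, 'fy': 526.1256236980256, 'cx': 317.541409412297, 'cy': 238.7749794089247, 'view': [[0.30349414624752086, 0.9526323308154016, 0.019568992787159078, -191.81204467886917], [-0.6153948605803288, 0.18029307523515317, 0.7673223394334151, 217.26641842017224], [0.7274479148123294, -0.24492049589094583, 0.6409629333492906, -1540.5406763471115], [0.0, 0.0, 0.0, 1.0]]}
{'fx': 390.5083943117282, 'fy': 390.5083943117282, 'cx': 316.9581612511951, 'cy': 237.62365438449015, 'T_tool_cam': array([[ 1.25802675e-04,  9.61432600e-01,  2.75040615e-01,
         7.35149027e+01],
       [ 9.99999931e-01, -2.16809141e-04,  3.00481839e-04,
         3.99251520e-01],
       [ 3.48524356e-04,  2.75040558e-01, -9.61432561e-01,
        -1.84681576e+02],
       [ 0.00000000e+00,  0.00000000e+00,  0.00000000e+00,
         1.00000000e+00]])}
{'t': 0.1, 'joint_pos': array([-1.03889454e+00,  3.59333536e-01,  1.11743994e-02, -3.19818321e-04,
       -1.22409622e+00, -2.88086917e-01]), 'qvel': array([-0.00102488, -0.00134192,  0.00030291,  0.00124979, -0.00081481,
       -0.00115489]), 'tau': array([-1.53682882e-03, -5.84163272e+01,  2.93750292e+01,  7.01561943e+00,
        1.01569746e-02, -5.12647239e-05]), 'tcp_pos': array([ 162.80575545, -654.59181306,  199.21296316]), 'eef_rot': array([-1.21551628e-01,  9.92584831e-01,  7.28984871e-04, -1.52892944e-04]), 'contact_force': array([ 0.40462828,  0.20202755, -0.36024793]), 'moment': array([ 0.02482669, -0.01339809,  0.01328598]), 'finger_force': 0.0, 'width': 87.7606731695153}
```

View pics/top0.png

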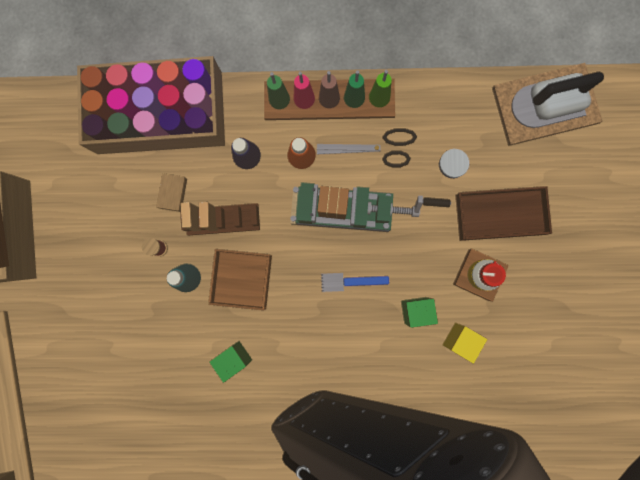

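View pics/scene0.png

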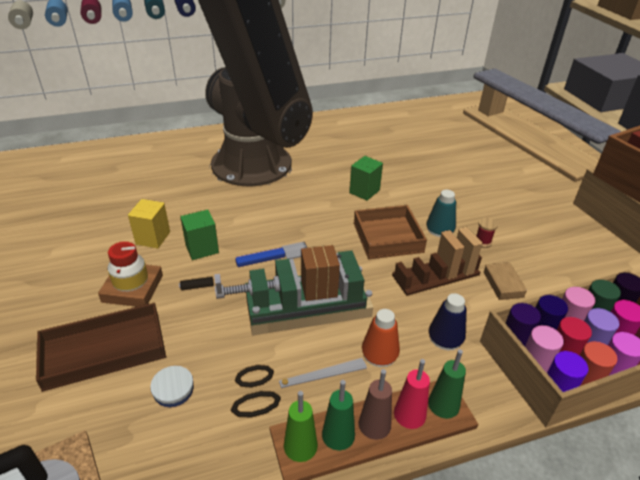

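Top view: the block, brown with two pale lines, is at (333,202) in the vise. The look-alikes are green at (421,312) and (230,362), and yellow at (466,344). Two plates stand in the rack at (186,215) and (204,215); the chalk box at (172,190) is a similar colour. The spreader is at (355,282), toolbox (503,214), tray (241,279), and lid (493,273). I'll check these with close wrist views.

```bash
cat > h.py <<'E'
import numpy as np, cv2
from plant import bot
from scipy.spatial.transform import Rotation as R
D=np.diag([1.,-1,-1])
def q(phi):
    """tool down, closing line (tool y) along world angle phi"""
    a=(phi+np.pi/2)/2
    return np.array([np.cos(a),np.sin(a),0,0])
def cam(name,st=None):
    c=bot.get_calibration(name)
    if name=="wrist":
        T=np.eye(4);T[:3,:3]=R.from_quat(st["eef_rot"]).as_matrix();T[:3,3]=st["tcp_pos"]
        V=np.linalg.inv(T@np.array(c["T_tool_cam"]))
    else: V=np.array(c["view"])
    K=np.array([[c["fx"],0,c["cx"]],[0,c["fy"],c["cy"]],[0,0,1]])
    return K,V
def p2w(uv,z,KV):
    K,V=KV
    uv=np.atleast_2d(np.array(uv,float)); d=np.c_[uv,np.ones(len(uv))]@np.linalg.inv(K).T@D
    Ri=V[:3,:3].T; o=-Ri@V[:3,3]; d=d@Ri.T
    return o+d*((np.asarray(z)-o[2])/d[:,2])[:,None]
def w2p(P,KV):
    K,V=KV
    p=(np.atleast_2d(P)@V[:3,:3].T+V[:3,3])@D@K.T
    return p[:,:2]/p[:,2:]
def shot(fn):
    s=bot.read_state(); im=bot.camera("wrist"); cv2.imwrite(f"pics/{fn}.png",im[:,:,::-1])
    np.savez(f"pics/{fn}.npz",**{k:s[k] for k in("eef_rot","tcp_pos")}); return im
def wcam(fn): return cam("wrist",np.load(f"pics/{fn}.npz"))
def go(x,y,z,phi): bot.move_ptp([x,y,z],q(phi))
E
python3 - <<'E'
from h import *
KV=cam("top")
for n,uv,z in [("fixedjaw top",(305,203),112),("movjaw",(361,205),112),("block",(333,202),150),("nut",(384,208),108),("knob",(436,203),90),("plA",(186,215),102),("plB",(204,215),102),("rackc",(220,219),20),("tray",(241,279),42),("spr",(355,282),10),("box",(503,214),35),("lid",(493,273),114),("teal",(176,279),108),("navy",(242,146),108),("orange",(299,146),108)]:
    print(n,p2w(uv,z,KV).round(0)[0])
for p in [(500,60),(500,-200),(520,250)]:
  for ph in (0,np.pi):
    print(p,ph,bot.solve_ik([*p,380],q(ph)))
E
```

```text
fixedjaw top [600.  79. 112.]
movjaw [594. -52. 112.]
block [596.  14. 150.]
nut [ 587. -106.  108.]
knob [ 600. -231.   90.]
plA [577. 364. 102.]
plB [577. 320. 102.]
rackc [578. 302.  20.]
tray [424. 244.  42.]
spr [414. -40.  10.]
box [ 578. -408.   35.]
lid [ 432. -351.  114.]
teal [426. 384. 108.]
navy [740. 229. 108.]
orange [738.  93. 108.]
(500, 60) 0 [ 0.51016331  0.00382773 -0.03037781  0.         -1.53659079  2.63142934]
(500, 60) 3.141592653589793 [ 0.51016331  0.00382773 -0.03037781  0.         -1.53659079 -0.51016331]
(500, -200) 0 [ 2.39692718e+00 -1.35323578e+00  3.48898969e-02  8.88178420e-16
 -2.95892200e+00  7.44665472e-01]
(500, -200) 3.141592653589793 [-0.01634728  0.06625614  0.0348899   0.         -1.53943008  0.01634728]
(520, 250) 0 [-3.03231972e+00 -1.36271910e+00  1.12025789e-01  8.88178420e-16
 -3.04554122e+00 -1.09272935e-01]
(520, 250) 3.141592653589793 [ 0.78701701  0.13451375  0.11202579  0.         -1.54830836 -0.78701701]
```

```bash
python3 - <<'E'
from h import *
for fn,p in [("w_jar",(500,-420)),("w_vise",(540,-90)),("w_rack",(510,240))]:
    go(*p,240,np.pi); bot.pause(.3); shot(fn); s=bot.read_state(); print(s["t"],s["joint_pos"].round(2),s["tcp_pos"].round(1))
E
```

```text
1.975 [-0.4   0.3   0.02  0.   -1.29  0.4 ] [ 499.6 -420.5  239.9]
3.5833 [ 0.19  0.12 -0.21  0.   -1.24 -0.19] [540.  -90.6 239.8]
5.1917 [ 0.79  0.15 -0.18  0.   -1.24 -0.79] [510.3 239.4 240.1]
```

View pics/w_jar.png

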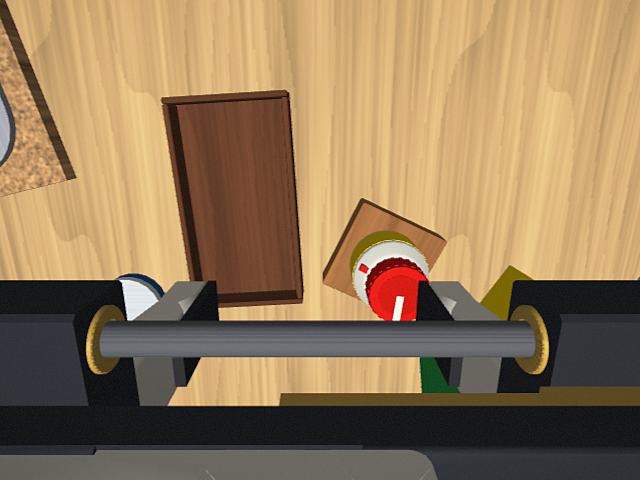

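View pics/w_vise.png

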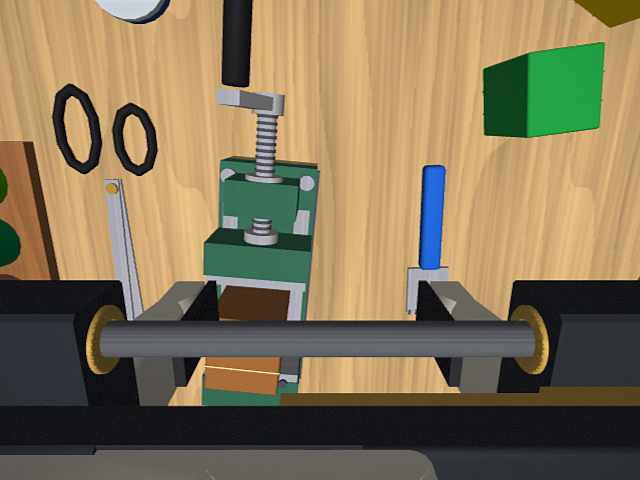

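View pics/w_rack.png

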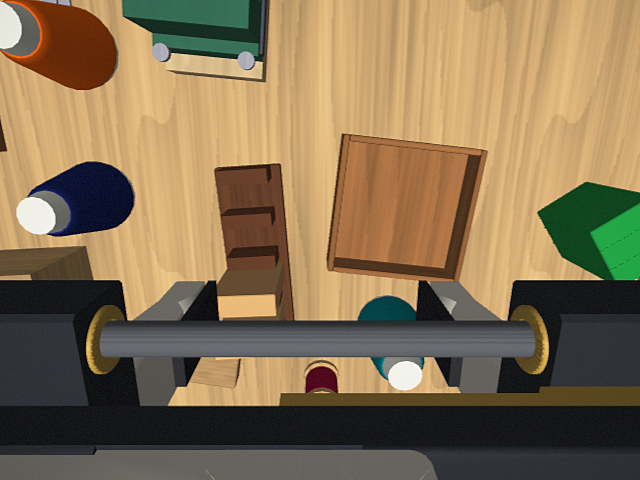

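```bash
python3 - <<'E'
from h import *
KV=wcam("w_jar")
print("box",p2w([(163,98),(289,91),(302,302)],35,KV).round(1)[:,:2].tolist())
print("lid",p2w([(399,291)],114,KV).round(1)[:,:2].tolist(),"line",p2w([(399.5,296),(397,320)],114,KV).round(1)[:,:2].tolist(),"tab",p2w([(363,268)],78,KV).round(1)[:,:2].tolist())
KV=wcam("w_vise")
print("jawtop",p2w([(205,243),(311,251),(203,277),(309,286)],112,KV).round(1)[:,:2].tolist())
print("screw",p2w([(267,115),(265,170),(262,238)],90,KV).round(1)[:,:2].tolist())
print("nut top",p2w([(219,194),(298,201),(216,212)],108,KV).round(1)[:,:2].tolist())
print("block top",p2w([(205,366),(279,376)],150,KV).round(1)[:,:2].tolist())
print("spr",p2w([(422,166),(445,167),(420,268),(440,268)],18,KV).round(1)[:,:2].tolist(),p2w([(408,267),(448,267),(406,312)],2,KV).round(1)[:,:2].tolist())
print("handle",p2w([(235,87),(236,0)],90,KV).round(1)[:,:2].tolist())
KV=wcam("w_rack")
print("tray",p2w([(343,134),(487,151),(329,270),(458,282)],42,KV).round(1)[:,:2].tolist())
print("rack near",p2w([(215,168),(281,164)],0,KV).round(1)[:,:2].tolist(),p2w([(215,168),(281,164)],48,KV).round(1)[:,:2].tolist())
print("plB top",p2w([(218,297),(276,292),(278,317),(221,320)],102,KV).round(1)[:,:2].tolist())
a=cv2.imread("pics/w_vise.png")[60:410,190:330]; b=cv2.imread("pics/w_rack.png")[130:390,190:500];
t=cv2.imread("pics/top0.png")[170:240,275:455]
C=np.zeros((600,800,3),np.uint8)
a=cv2.resize(a,None,fx=1.7,fy=1.7,interpolation=3);C[:a.shape[0],:a.shape[1]]=a
b=cv2.resize(b,None,fx=1.7,fy=1.7,interpolation=3)[:340];C[:b.shape[0],245:245+b.shape[1]]=b
t=cv2.resize(t,None,fx=3,fy=3,interpolation=3);C[350:350+t.shape[0],245:245+t.shape[1]]=t
cv2.imwrite("pics/m1.png",C)
E
```

```text
box [[644.9, -519.8], [526.2, -525.9], [516.5, -310.1]]
lid [[429.5, -357.7]] line [[428.8, -353.0], [429.7, -330.0]] tab [[456.7, -365.4]]
jawtop [[634.1, -70.6], [545.6, -63.5], [638.2, -40.2], [547.4, -31.8]]
screw [[581.3, -173.2], [584.6, -128.6], [589.5, -68.6]]
nut top [[620.5, -111.1], [556.1, -105.3], [624.0, -96.1]]
block top [[630.9, 21.6], [571.5, 31.0]]
spr [[432.5, -124.8], [408.7, -123.8], [426.6, -13.3], [404.4, -13.2]] [[436.0, -8.5], [390.0, -8.5], [434.8, 48.3]]
handle [[606.2, -194.6], [601.8, -256.5]]
tray [[486.2, 172.8], [347.9, 188.7], [498.5, 310.0], [362.5, 323.6]]
rack near [[620.7, 208.8], [549.5, 204.6]] [[608.3, 203.9], [545.1, 200.2]]
plB top [[599.9, 313.2], [547.7, 308.3], [546.6, 333.0], [598.8, 336.0]]
```

View pics/m1.png

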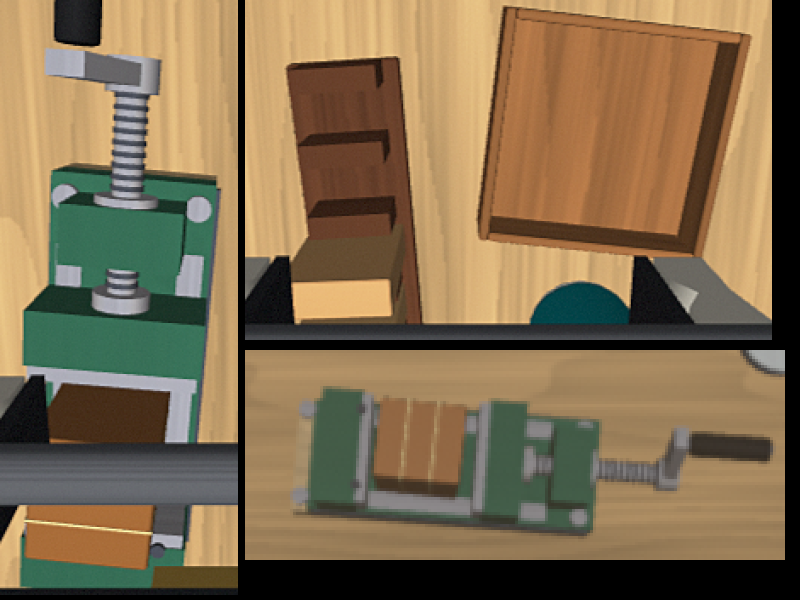

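```bash
cat > fit.py <<'E'
from h import *
from scipy.optimize import least_squares
KT=cam("top");KW=wcam("w_vise")
def tp(X,Y): return (275+(X-245)/3-.33,170+(Y-350)/3-.33)
def wp(X,Y): return (190+X/1.7-.2,60+Y/1.7-.2)
k=1.5915
def jx(a): return 5+k*a
obs=[]
for X,Y,x,y in [(325,388,140,-45),(311,502,140,45),(371,395,100,-45),(360,513,100,45)]: obs.append((KT,tp(X,Y),lambda a,x=x,y=y:(x,y,112)))
for X,Y,d,y in [(480,402,0,-45),(472,516,0,45),(527,404,-37,-45),(522,518,-37,45)]: obs.append((KT,tp(X,Y),lambda a,d=d,y=y:(jx(a)+d,y,112)))
for p,y in [((205,243),-45),((311,251),45)]: obs.append((KW,p,lambda a,y=y:(jx(a)-37,y,112)))
knob=lambda a,d:(-190+k*a+d,-50*np.sin(a),90+50*np.cos(a))
for X,Y,d in [(690,446,37),(771,449,-23)]: obs.append((KT,tp(X,Y),lambda a,d=d:knob(a,d)))
obs.append((KW,(236,79),lambda a:knob(a,37)))
def world(v,P):
    c,s=np.cos(v[2]),np.sin(v[2]); P=np.array(P,float)
    return np.array([v[0]+c*P[0]-s*P[1],v[1]+s*P[0]+c*P[1],P[2]])
def res(v): return np.concatenate([w2p(world(v,f(v[3])),K)[0]-p for K,p,f in obs])
if __name__=="__main__":
  for a0 in (6.4,7,7.8):
    r=least_squares(res,[590,-30,1.487,a0],loss="soft_l1"); print(r.x.round(3),r.cost.round(1))
  print(r.fun.reshape(-1,2).round(1).tolist())
  print("pale line",p2w([wp(25,521),wp(155,534)],150,KW).round(1)[:,:2].tolist())
  KR=wcam("w_rack")
  print("rack right edge",p2w([(280.6,164),(294,318)],12,KR).round(1)[:,:2].tolist())
E
python3 fit.py
```

```text
[591.378 -46.24    1.486   6.631] 13.8
[591.378 -46.24    1.486   6.631] 13.8
[591.378 -46.24    1.486   6.631] 13.8
[[-0.8, 0.7], [0.9, 0.6], [0.8, -0.5], [1.6, -1.9], [0.3, -0.4], [0.3, -0.3], [0.4, 0.1], [-0.5, 0.2], [-0.5, -1.0], [1.0, -0.4], [-0.7, -0.3], [-1.1, 0.5], [-0.1, 9.2]]
pale line [[631.4, 21.9], [569.8, 29.0]]
rack right edge [[548.9, 203.5], [538.0, 381.0]]
```

```bash
python3 - <<'E'
from h import *
ph=np.radians(174.2)
go(599.3,14.5,230,ph)
bot.line_to([599.3,14.5,112],100); bot.move_gripper(40,35)
s=bot.read_state(); print(s["width"],s["finger_force"],s["contact_force"].round(1))
bot.line_to([599.3,14.5,250],150)
s=bot.read_state(); print(s["width"],s["contact_force"].round(1))
ph2=np.radians(175)
go(424,247,200,ph2); bot.line_to([424,247,60.5],100)
s=bot.read_state(); print(s["width"],s["contact_force"].round(1))
bot.move_gripper(76); bot.line_to([424,247,200],150)
# look at rack: further +y
go(500,390,230,np.pi); bot.pause(.3); shot("w_rack2"); s=bot.read_state(); print(s["t"],s["joint_pos"].round(2))
# look down on vise
go(560,70,230,np.pi); bot.pause(.3); shot("w_vise2")
a=cv2.imread("pics/w_rack2.png");b=cv2.imread("pics/w_vise2.png")
C=np.hstack([cv2.resize(a[:320,150:510],(400,356)),cv2.resize(b[:320,100:460],(400,356))])
C=cv2.resize(C,(800,356));cv2.imwrite("pics/m2.png",C)
E
```

```text
59.67177943468699 34.907289147377014 [-0.5 -0.6  1.9]
59.85805371166183 [ 0.5 -0.  -3.5]
59.95799571465666 [ 0.5 -0.3 -1.8]
14.4833 [ 0.97  0.27 -0.04  0.   -1.26 -0.97]
```

View pics/m2.png

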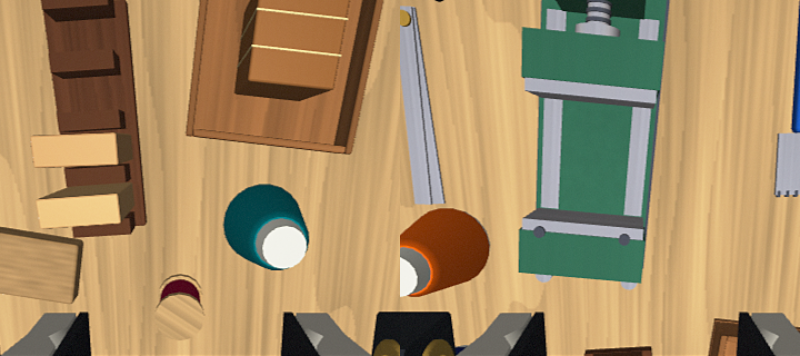

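```bash
python3 - <<'E'
from h import *
from fit import world
v=[591.378,-46.24,1.486,6.631]
def px(X,Y,x0): return (x0+X/1.1111-.05,Y/1.1111-.05)
K=wcam("w_rack2")
for n,c in [("B",[(31,137),(120,133),(122,162),(34,166)]),("A",[(38,199),(120,193),(122,222),(41,229)])]:
    P=p2w([px(*p,150) for p in c],102,K)[:,:2]; print(n,P.round(1).tolist(),P.mean(0).round(1),[np.linalg.norm(P[i]-P[i-1]).round(1) for i in range(4)],np.degrees(np.arctan2(*(P[1]-P[0])[::-1])).round(1),np.degrees(np.arctan2(*(P[2]-P[3])[::-1])).round(1))
K=wcam("w_vise2")
for n,c in [("mov",[(525,90),(656,105)]),("fix",[(525,219),(643,231)])]:
    P=p2w([px(X-400,Y,100) for X,Y in c],112,K)[:,:2]; print(n,P.round(1).tolist(),P.mean(0).round(1))
print("model mov",world(v,(5+1.5915*v[3],0,0)).round(1),"fix",world(v,(100,0,0)).round(1))
E
```

```text
B [[607.6, 313.8], [545.8, 311.1], [545.2, 330.6], [607.4, 333.4]] [576.5 322.2] [np.float64(19.6), np.float64(61.8), np.float64(19.5), np.float64(62.2)] -177.6 -177.5
A [[606.7, 356.6], [547.5, 352.3], [546.9, 373.4], [606.6, 378.6]] [576.9 365.2] [np.float64(22.0), np.float64(59.4), np.float64(21.1), np.float64(59.9)] -175.9 -175.0
mov [[636.3, -34.1], [550.9, -25.0]] [593.6 -29.6]
fix [[642.4, 50.7], [559.3, 59.2]] [600.8  54.9]
model mov [592.7 -30.7   0. ] fix [599.8  53.4   0. ]
```

```bash
sed -i 's/^if __name__/V=[591.9,-45.5,1.486,6.631]\nif __name__/' fit.py
python3 - <<'E'
from h import *
from fit import world,V
pv=np.pi/2+V[2]
for (x,y,d),vx in [((577,365,184.5),86),((576.5,322,182.5),59)]:
    bot.move_gripper(86); ph=np.radians(d)
    go(x,y,200,ph); bot.line_to([x,y,68],100); bot.move_gripper(40,30)
    s=bot.read_state(); print(s["width"],s["contact_force"].round(1))
    bot.line_to([x,y,230],150)
    w=world(V,(vx,0,230)); go(*w,pv); w[2]=135; bot.line_to(w,150); w[2]=116.5; bot.line_to(w,40)
    s=bot.read_state(); print(s["width"],s["contact_force"].round(1))
    bot.move_gripper(78); w[2]=230; bot.line_to(w,120)
s=bot.read_state(); print(s["t"],s["joint_pos"].round(2))
go(560,70,230,np.pi); bot.pause(.3); shot("w_vise3")
# knob look
go(560,-200,230,np.pi); bot.pause(.3); shot("w_knob")
b=cv2.imread("pics/w_vise3.png");a=cv2.imread("pics/w_knob.png")
cv2.imwrite("pics/m3.png",np.hstack([cv2.resize(a[:320,100:460],(400,356)),cv2.resize(b[:320,100:460],(400,356))]))
E
```

```text
59.4562270954469 [ 0.  -0.1  1.6]
59.55091181368985 [ 0.3  0.6 -0.2]
59.69510658443902 [-0.3  0.7  2.4]
59.22779007533992 [ 0.1 -0.  -0.8]
34.2917 [ 0.35  0.21 -0.12 -0.   -1.24 -0.43]
```

View pics/m3.png

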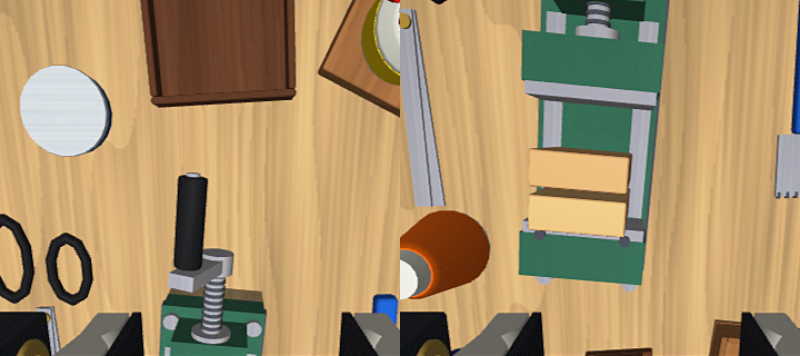

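The left half shows the knob handle running from (191,177) to (189,265); the right half shows both plates upright and side by side in the jaws.

```bash
python3 - <<'E'
from h import *
from fit import world,V,knob
K=wcam("w_knob")
print("seen (272,159) (270,238)")
for a in (6.4,6.63,6.8,7,7.2):
    print(a,*[w2p(world(V,knob(a,d)),K)[0].round(1) for d in (-23,37)],world(V,knob(a,0)).round(1))
E
```

```text
seen (272,159) (270,238)
6.4 [288.8 162.8] [283.4 245.1] [ 582.5 -225.2  139.7]
6.63 [273.2 161.6] [268.7 243.3] [ 593.6 -225.7  137. ]
6.8 [262.8 160.6] [259.  241.4] [ 601.3 -226.1  133.5]
7 [252.6 159.4] [249.4 238.8] [ 609.5 -226.5  127.7]
7.2 [244.9 158.2] [242.2 235.9] [ 616.3 -226.8  120.4]
```

```bash
cat > crank.py <<'E'
from h import *
from fit import world,V,knob
pv=np.pi/2+V[2]; D0=-9
def tcp(a,dz=0): return world(V,np.array(knob(a,D0))-[0,0,19-dz])
def ft(a):
    f=bot.read_state()["contact_force"]
    c,s=np.cos(V[2]),np.sin(V[2]); fy=-s*f[0]+c*f[1]
    return np.cos(a)*fy+np.sin(a)*f[2]   # resistance opposing motion direction (-cos, -sin)
E
python3 - <<'E'
from crank import *
a=V[3]; bot.move_gripper(60)
bot.move_ptp(tcp(a,90),q(pv)); bot.line_to(tcp(a),100); bot.move_gripper(10,40)
s=bot.read_state(); print(s["width"],s["contact_force"].round(1))
n=0; log=[]
while a<31:
    a+=np.pi/10; bot.line_to(tcp(a),110); n+=1; f=ft(a); log.append(round(f,1))
    s=bot.read_state()
    if np.linalg.norm(s["contact_force"])>50 or s["width"]<15: print("STOP",a,s["contact_force"],s["width"]); break
print(log); print(a,s["t"],s["width"],s["contact_force"].round(1))
E
```

```text
9.811431341802328 [-1.7 -0.2  2.7]
STOP 6.9451592653589795 [ 1.06219835 -0.07882751  0.565796  ] 9.876138559963524
[np.float64(-0.5)]
6.9451592653589795 39.6333 9.876138559963524 [ 1.1 -0.1  0.6]
```

```bash
python3 - <<'E'
from h import *
im=bot.camera("scene")[:,:,::-1]; w=shot("w_miss")[:,:,::-1]
cv2.imwrite("pics/m4.png",np.hstack([cv2.resize(im[180:360,150:350],(445,400)),cv2.resize(w[100:460,160:480],(355,400))]))
E
```

```text
(no output)
```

View pics/m4.png

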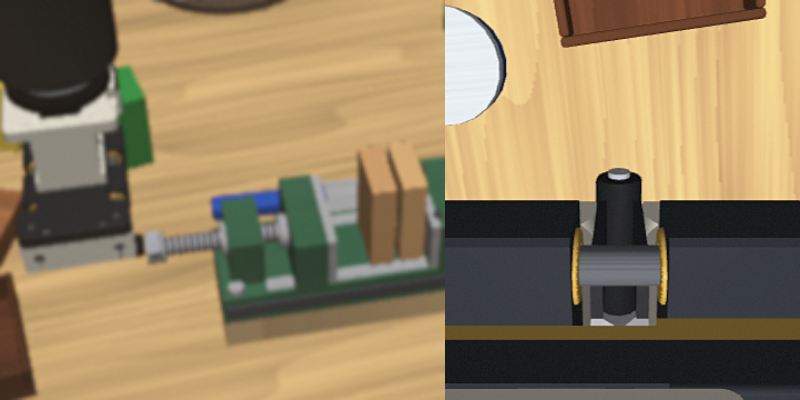

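The handle sits centred between the fingers after the 0.3 rad move, so it was probably carried along. I'll check the finger force and continue.

```bash
python3 - <<'E'
from crank import *
s=bot.read_state(); print(s["width"],s["finger_force"],s["tcp_pos"].round(1))
a=V[3]+np.pi/10
bot.move_gripper(5,40); s=bot.read_state(); print(s["width"],s["finger_force"])
for i in range(3):
    a+=np.pi/10; bot.line_to(tcp(a),80); s=bot.read_state(); print(round(a,2),ft(a).round(1),s["contact_force"].round(1),s["width"].round(1),round(s["finger_force"],1))
shot("w_k2")
E
```

```text
9.77766880875103 0.21751638036221266 [ 606.6 -235.3  110.3]
5.0548689362873045 1.6349880024790764Traceback (most recent call last):
  File "<stdin>", line 6, in <module>
AttributeError: 'float' object has no attribute 'round'
```

```bash
python3 - <<'E'
from crank import *
K=wcam("w_miss"); print(np.load("pics/w_miss.npz")["tcp_pos"])
print("model free end",world(V,knob(6.63,-23)).round(1))
for z in (150,137,120,100,80,60,50): print(z,p2w([(316.9,257.5),(316.9,380)],z,K).round(1)[:,:2].tolist(), p2w([(296,290),(336,290)],z,K)[:,0].round(1))
s=bot.read_state(); print(s["tcp_pos"],s["width"],s["contact_force"])
im=bot.camera("top")[:,:,::-1]; w=shot("w_k3")[:,:,::-1]
cv2.imwrite("pics/m5.png",np.hstack([cv2.resize(im[150:260,360:480],(436,400)),cv2.resize(w[100:460,160:480],(355,400))]))
E
```

```text
[ 606.75310871 -235.36289261  110.26915771]
model free end [ 591.7 -248.7  137. ]
150 [[605.2, -259.4], [609.9, -203.9]] [614.7 598.7]
137 [[605.6, -254.9], [610.7, -194.5]] [615.9 598.5]
120 [[606.1, -249.2], [611.8, -182.2]] [617.6 598.3]
100 [[606.7, -242.4], [613.0, -167.7]] [619.5 598. ]
80 [[607.3, -235.6], [614.3, -153.3]] [621.4 597.7]
60 [[607.9, -228.8], [615.5, -138.8]] [623.3 597.4]
50 [[608.2, -225.4], [616.1, -131.6]] [624.3 597.2]
[ 616.97621923 -235.67672191   98.53962868] 4.898192773952104 [1.20923037 0.1928296  1.98132283]
```

View pics/m5.png

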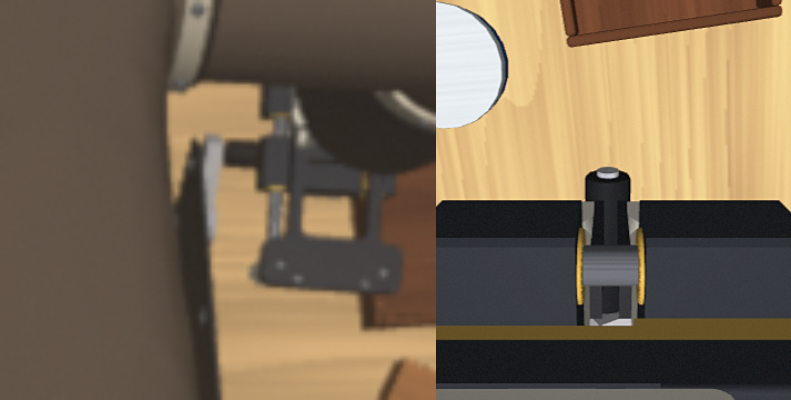

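```bash
python3 - <<'E'
from crank import *
p=bot.read_state()["tcp_pos"].copy()
bot.move_gripper(50)
def closing():
    r=[]
    for w in (26,22,19,17,14,10): 
        bot.move_gripper(w,15); s=bot.read_state(); r.append((round(float(s["width"]),1),round(float(s["finger_force"]),1)))
        if s["finger_force"]>8: break
    return r
for dz in (0,8,-10):
    bot.line_to(p+[0,0,dz],60); s=bot.read_state(); print(dz,closing(),bot.read_state()["contact_force"].round(1)); bot.move_gripper(50)
bot.line_to(p,60); bot.line_to(p+[0,0,110],100); bot.line_to([560,-200,230],150,ori=q(np.pi)); bot.pause(.3); w=shot("w_knob2")
KV=wcam("w_knob2")
# dark handle pixels
im=w.astype(int); m=((im.max(2)<60)).astype(np.uint8); m[290:]=0
n,l,st,c=cv2.connectedComponentsWithStats(m)
for i in range(1,n):
    if st[i,4]>400: print(st[i],c[i].round(1))
for a in (6.4,6.63,6.8,7,7.1,7.26,7.4): print(a,*[w2p(world(V,knob(a,d)),KV)[0].round(1) for d in (-23,37)])
E
```

```text
0 [(26.1, 0.0), (22.0, 0.0), (18.9, 0.0), (17.1, 0.0), (14.0, 0.0), (9.8, 0.0)] [-0.2 -1.2  0.1]
8 [(26.0, 0.0), (22.1, 0.0), (18.9, 0.0), (16.9, 0.0), (14.0, 0.0), (10.2, 0.0)] [-0.4 -0.3 -0.3]
-10 [(26.1, 0.0), (22.0, 0.0), (19.1, 2.1), (18.4, 15.0)] [ 5.3 -0.4 -0.2]
[ 228  156   26   80 1829] [240.2 195.4]
[  84  195   46   79 1523] [106.5 233.5]
[ 141  211   42   65 1196] [161.4 243. ]
[  58  280  141   10 1218] [130.8 285.1]
[ 436  281  141    9 1208] [502.9 285.1]
6.4 [288.3 164.8] [283.1 247.1]
6.63 [272.6 163.6] [268.3 245.3]
6.8 [262.3 162.6] [258.6 243.4]
7 [252.  161.3] [249.  240.8]
7.1 [247.9 160.7] [245.1 239.3]
7.26 [242.6 159.8] [240.1 236.9]
7.4 [239.4 159. ] [237.2 234.8]
```

```bash
python3 - <<'E'
from crank import *
KV=wcam("w_knob2")
for z in (100,105,110,117): print(z,p2w([(241,158),(241,196),(241,234)],z,KV).round(1)[:,:2].tolist())
print("axis",world(V,(-190+1.59*7.4-9,0,90)).round(1))
bot.move_gripper(0,20)
x,y=619,-236.0
bot.move_ptp([x,y,150],q(pv)); bot.line_to([x,y,128],60); bot.pause(.3)
f0=bot.read_state()["contact_force"]; z=128
while z>95:
    z-=1.5; bot.line_to([x,y,z],30); f=bot.read_state()["contact_force"]-f0
    if abs(f[2])>2.5 or np.hypot(f[0],f[1])>4: break
print("touch",z,f.round(1),bot.read_state()["tcp_pos"].round(1))
bot.line_to([x,y,150],60); print(bot.read_state()["t"])
E
```

```text
100 [[620.7, -249.7], [622.3, -219.4], [624.0, -187.4]]
105 [[619.7, -250.0], [621.3, -220.2], [623.0, -188.8]]
110 [[618.7, -250.4], [620.3, -221.1], [622.0, -190.1]]
117 [[617.4, -251.0], [619.0, -222.3], [620.6, -192.1]]
axis [ 576.  -232.1   90. ]
touch 96.5 [-0.1 -0.9  4.2] [ 619.3 -236.1   96.8]
62.125
```

```bash
cat > tri.py <<'E'
from crank import *
def tri():
    L=[]
    for i,x in enumerate((520,690)):
        bot.line_to([x,-190,230],200,ori=q(np.pi)); bot.pause(.3)
        im=shot(f"tri{i}").astype(int); KV=wcam(f"tri{i}")
        m=(im.max(2)<70).astype(np.uint8); m[285:]=0; m[:100]=0
        g=np.mean([w2p(world(V,knob(7.5,-8))*[1,1,0]+[0,0,z],KV)[0] for z in (90,)],0)
        n,l,st,c=cv2.connectedComponentsWithStats(m)
        cand=[j for j in range(1,n) if 700<st[j,4]<4000 and st[j,3]>1.8*st[j,2]]
        j=min(cand,key=lambda j:np.linalg.norm(c[j]-g)); pts=np.argwhere(l==j)[:,::-1]
        L.append((KV,c[j])); print(st[j],c[j].round(1),g.round(1))
    (A,pa),(B,pb)=L
    best=min(np.arange(30,150,.5),key=lambda z:abs(p2w(pa,z,A)[0,0]-p2w(pb,z,B)[0,0]))
    return best,p2w(pa,best,A)[0],p2w(pb,best,B)[0]
E
python3 - <<'E'
from tri import *
print(tri())
E
```

```text
[ 174  142   25   81 1936] [186.2 181.7] [191.6 163. ]
[ 391  142   35   80 1869] [407.4 181.2] [399.1 162.6]
(np.float64(114.0), array([ 620.68643093, -222.88151556,  114.        ]), array([ 620.65817206, -222.87223232,  114.        ]))
```

```bash
python3 - <<'E'
from h import *
a=cv2.imread("pics/tri0.png")[120:300,130:280];b=cv2.imread("pics/tri1.png")[120:300,340:490]
cv2.imwrite("pics/m6.png",np.hstack([cv2.resize(a,(400,480),interpolation=2),cv2.resize(b,(400,480),interpolation=2)]))
E
```

```text
(no output)
```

View pics/m6.png

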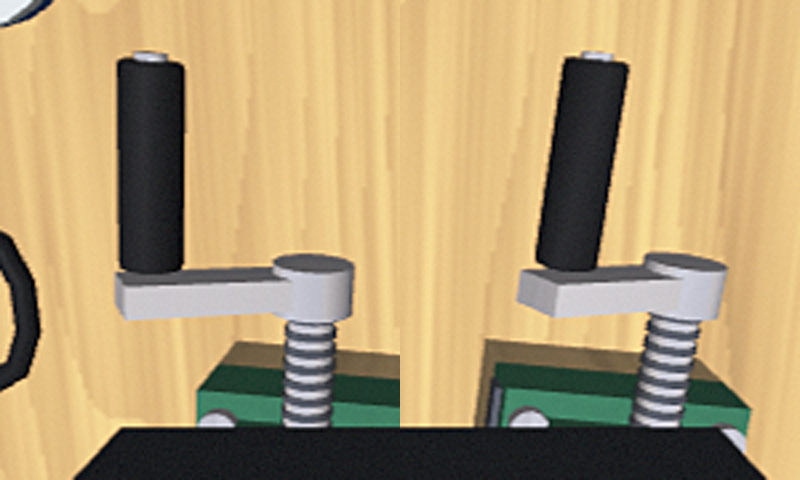

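```bash
python3 - <<'E'
from crank import *
bot.move_gripper(0,20)
w=world(V,(-4,0,150)); bot.line_to([*w[:2],230],150,ori=q(pv)); bot.line_to(w,150); w[2]=122; bot.line_to(w,60); bot.pause(.3)
f0=bot.read_state()["contact_force"]; z=122
while z>80:
    z-=1.5; w[2]=z; bot.line_to(w,30); f=bot.read_state()["contact_force"]-f0
    if np.linalg.norm(f)>3: break
print("touch",z,f.round(1),bot.read_state()["tcp_pos"].round(1)); w[2]=200; bot.line_to(w,100); print(bot.read_state()["t"])
E
```

```text
touch 84.5 [-4.6  2.2 10.7] [591.6 -49.5  85.8]
75.3167
```

The fingertips contact about 26 mm above the reported TCP: the jaw top at z=112 was touched at 85.8. Triangulation puts the crank at a=7.35. I'll correct for both and crank.

```bash
sed -i 's/19-dz/45-dz/' crank.py
python3 - <<'E'
from crank import *
a=7.352; bot.move_gripper(60)
bot.move_ptp(tcp(a,80),q(pv)); bot.line_to(tcp(a),120); bot.move_gripper(10,40)
s=bot.read_state(); print(s["width"],s["contact_force"].round(1))
log=[]
while a<31:
    a+=np.pi/10; bot.line_to(tcp(a),120); f=ft(a); log.append(round(float(f),1))
    s=bot.read_state()
    if np.linalg.norm(s["contact_force"])>50 or s["width"]<15: print("STOP",a,s["contact_force"],s["width"]); break
print(log); print(a,s["t"],s["width"],s["contact_force"].round(1))
E
```

```text
17.923413896699927 [-2.4  0.6  1.7]
[-5.2, -5.1, -5.1, -4.6, -0.9, 1.2, -0.8, -2.4, -3.6, -3.0, -2.8, -2.9, -2.6, -2.7, 1.1, 0.1, -0.4, -2.8, -4.3, -4.1, -4.6, -5.1, -5.3, -4.4, -1.5, 1.0, -0.7, -2.9, -4.2, -2.7, -3.0, -2.9, -2.2, -2.1, 0.4, 1.2, -1.3, -3.4, -3.9, -4.5, -4.7, -5.4, -4.9, -4.4, -0.2, 1.7, -0.7, -2.6, -4.1, -3.2, -2.5, -1.8, -3.3, -1.4, 0.6, 1.6, -1.0, -3.3, -3.8, -5.2, -5.2, -4.2, -5.0, -4.0, -1.0, 1.3, -1.0, -3.1, -3.0, -2.5, -3.3, -3.2, -2.8, -1.1, -0.4, 0.2]
31.22810416728251 100.325 17.799965519845657 [-0.2  4.5  2. ]
```

```bash
python3 - <<'E'
from crank import *
a=31.228; log=[]
while a<34.5:
    a+=.12; bot.line_to(tcp(a),60); f=ft(a); s=bot.read_state(); log.append((round(a,2),round(float(f),1)))
    if abs(f)>24 or np.linalg.norm(s["contact_force"])>40 or s["width"]<15: break
bot.pause(.4); print(log,ft(a),s["width"],s["contact_force"].round(1),s["tcp_pos"].round(1),tcp(a).round(1),s["t"])
E
```

```text
[(31.35, 1.8), (31.47, 1.5), (31.59, 2.2), (31.71, 1.1), (31.83, 1.2), (31.95, 0.3), (32.07, -0.4), (32.19, 2.0), (32.31, 5.9), (32.43, 7.9), (32.55, 11.4), (32.67, 14.6), (32.79, 16.4), (32.91, 20.7), (33.03, 23.2), (33.15, 25.3)] 25.291747135765966 18.01565850694736 [-12.1   1.5  27.6] [ 629.6 -196.7   41.5] [ 628.7 -195.4   37. ] 104.325
```

```bash
python3 - <<'E'
from crank import *
p=bot.read_state()["tcp_pos"].copy()
bot.move_gripper(60); p[2]+=5; bot.line_to(p,80); p[2]=200; bot.line_to(p,150)
go(450,-270,230,np.pi); bot.pause(.3); w=shot("w_lid").astype(int); KV=wcam("w_lid")
r=((w[...,0]>150)&(w[...,1]<70)&(w[...,2]<70)).astype(np.uint8); r[280:]=0
n,l,st,c=cv2.connectedComponentsWithStats(r)
for i in range(1,n):
    if st[i,4]>15:
        pts=np.argwhere(l==i)[:,::-1]; P=p2w(pts,113.5 if st[i,4]>500 else 78,KV)[:,:2].astype(np.float32)
        print(st[i],c[i].round(1),cv2.minEnclosingCircle(P),P.mean(0).round(1))
        if st[i,4]>500:
            h=cv2.convexHull(pts.astype(np.int32)); m=np.zeros(r.shape,np.uint8); cv2.fillConvexPoly(m,h,1)
            wh=np.argwhere((m>0)&(w.min(2)>140))[:,::-1]; P=p2w(wh,113.5,KV)[:,:2]; print("line",len(P),P.mean(0).round(1),P.min(0).round(1),P.max(0).round(1), np.linalg.eigh(np.cov(P.T))[1][:,1])
print(w2p([429.5,-357.7,113.5],KV),bot.read_state()["t"])
cv2.imwrite("pics/m7.png",cv2.resize(w.astype(np.uint8)[60:280,250:450,::-1],None,fx=2,fy=2))
E
```

```text
[ 305   73   80   77 4059] [347.  109.2] ((431.55963134765625, -354.1698303222656), 29.927976608276367) [ 429. -355.]
line 510 [ 434.6 -347.5] [ 401.8 -379.8] [ 459.  -326.8] [-0.65681159  0.75405473]
[[346.45934395 105.64753356]] 108.2
```

```bash
python3 - <<'E'
from h import *
x,y=429.3,-356; ph=np.pi+.35; z=64
bot.move_gripper(80); go(x,y,160,ph); bot.line_to([x,y,z],100); bot.move_gripper(40,30)
s=bot.read_state(); m0=s["moment"][2]; print(s["width"],s["contact_force"].round(1),s["t"])
th=0; log=[]
while th<2.5:
    th+=.15; bot.move_ptp([x,y,z-6*th/6.283],q(ph-th)); s=bot.read_state(); m=s["moment"][2]-m0; log.append((round(th,2),round(float(m),2)))
    if abs(m)>.35: break
print(log,s["width"],s["contact_force"].round(1),s["joint_pos"].round(2),s["t"])
E
```

```text
53.282161678933235 [-2.4 -0.3  2.8] 111.0333
[(0.15, -0.09), (0.3, -0.08), (0.45, -0.1), (0.6, -0.06), (0.75, -0.09), (0.9, -0.09), (1.05, -0.12), (1.2, -0.03), (1.35, -0.12), (1.5, -0.08), (1.65, -0.06), (1.8, -0.1), (1.95, 0.28), (2.1, 0.44)] 53.2934073990372 [-6.3 10.3  9.1] [-0.34  0.3  -0.43 -0.   -0.85 -1.4 ] 114.7667
```

```bash
python3 - <<'E'
from h import *
bot.move_gripper(80); p=bot.read_state()["tcp_pos"].copy(); p[2]=170; bot.line_to(p,120)
go(450,70,230,np.pi); bot.pause(.3); w=shot("w_spr").astype(int); KV=wcam("w_spr")
b=((w[...,2]>120)&(w[...,0]<80)&(w[...,1]<140)).astype(np.uint8); b[285:]=0
n,l,st,c=cv2.connectedComponentsWithStats(b)
i=1+np.argmax(st[1:,4]); P=p2w(np.argwhere(l==i)[:,::-1],16,KV)[:,:2].astype(np.float32)
print(st[i],cv2.minAreaRect(P)); C=P-P.mean(0); print(np.linalg.eigh(np.cov(C.T))[1][:,1],P.mean(0)); print(bot.read_state()["t"])
cv2.imwrite("pics/top_mid.png",bot.camera("top")[:,:,::-1])
E
```

```text
[ 282    1   35  132 2852] ((468.4689636230469, -55.84849166870117), (113.97901153564453, 20.812393188476562), 82.38748931884766)
[0.13229078 0.99121095] [468.11618 -58.35735]
118.4333
```

```bash
cat > spr.py <<'E'
from h import *
def look(x=450,y=70):
    go(x,y,230,np.pi); bot.pause(.3); w=shot("w_spr").astype(int); KV=wcam("w_spr")
    b=((w[...,2]>120)&(w[...,0]<80)&(w[...,1]<140)).astype(np.uint8); b[285:]=0
    n,l,st,c=cv2.connectedComponentsWithStats(b)
    i=1+np.argmax(st[1:,4]); P=p2w(np.argwhere(l==i)[:,::-1],16,KV)[:,:2].astype(np.float32)
    (cx,cy),sz,_=cv2.minAreaRect(P); d=np.linalg.eigh(np.cov((P-P.mean(0)).T))[1][:,1]; d*=np.sign(d[1])
    print("spr",st[i],(cx,cy),sz,d); return np.array([cx,cy]),d
def down(x,y,z0,z1,lim=4):
    bot.line_to([x,y,z0],120); f0=bot.read_state()["contact_force"]; z=z0
    while z>z1:
        z=max(z-3,z1); bot.line_to([x,y,z],60); f=bot.read_state()["contact_force"]-f0
        if abs(f[2])>lim: z+=1.5; bot.line_to([x,y,z],30); break
    print("down",z,f.round(1)); return z
E
python3 - <<'E'
from spr import *
x,y=496,-38.5
bot.move_gripper(0,20); go(x,y,120,np.pi/2); print(bot.read_state()["joint_pos"].round(2)); z=down(x,y,0,-20)
bot.line_to([446,y-6,z],60); print(bot.read_state()["contact_force"].round(1))
bot.line_to([452,y-6,z],60); bot.line_to([452,y-6,150],150); bot.move_gripper(50)
look(); print(bot.read_state()["t"])
E
```

```text
[ 0.32  0.14 -0.48  0.   -0.95 -1.89]
down -20 [-0.6  1.2  0.7]
[-0.4  0.3 -0.1]
spr [ 334    0   25  124 2787] (423.7095642089844, -60.19707489013672) (21.374862670898438, 106.7918701171875) [2.23768906e-04 9.99999975e-01]
128.95
```

```bash
python3 - <<'E'
from spr import *
x,y=423.7,-46.8; ph=np.pi
go(x,y,100,ph); z=down(x,y,5,-22); bot.move_gripper(10,40); s=bot.read_state(); print(s["width"],s["finger_force"])
bot.line_to([x,y,160],120); s=bot.read_state(); print(s["width"],s["contact_force"].round(1))
d=np.radians(92.6); ph=d+np.pi/2
bx,by=np.array([580,-414])-10*np.array([np.cos(d),np.sin(d)])
go(bx,by,160,ph); z2=down(bx,by,25,z+7,5); s=bot.read_state(); print(s["width"])
bot.move_gripper(45); bot.line_to([bx,by,200],120)
go(500,-250,240,np.pi); bot.pause(.3); print(bot.read_state()["t"])
a=shot("w_end")[:,:,::-1]
bot.move_joints([-1.039,.359,.012,0,-1.224,-.288]); t=bot.camera("top")[:,:,::-1]; cv2.imwrite("pics/top_end.png",t)
C=np.zeros((600,800,3),np.uint8); C[:360,:480]=cv2.resize(a,(480,360))
u=cv2.resize(t[160:320,140:560],(800,305))
C[:240,480:800]=cv2.resize(t,(320,240)); C[295:600]=u; cv2.imwrite("pics/m8.png",C); print(bot.read_state()["t"])
E
```

```text
down -22 [ 1.  -0.3  0.4]
21.69154378067692 40.0001335144043
21.895224308260154 [-0.8  0.2 -0.5]
down -15 [-0.1  0.7 -0.4]
21.558292281668866
145.0917
147.1
```

View pics/m8.png

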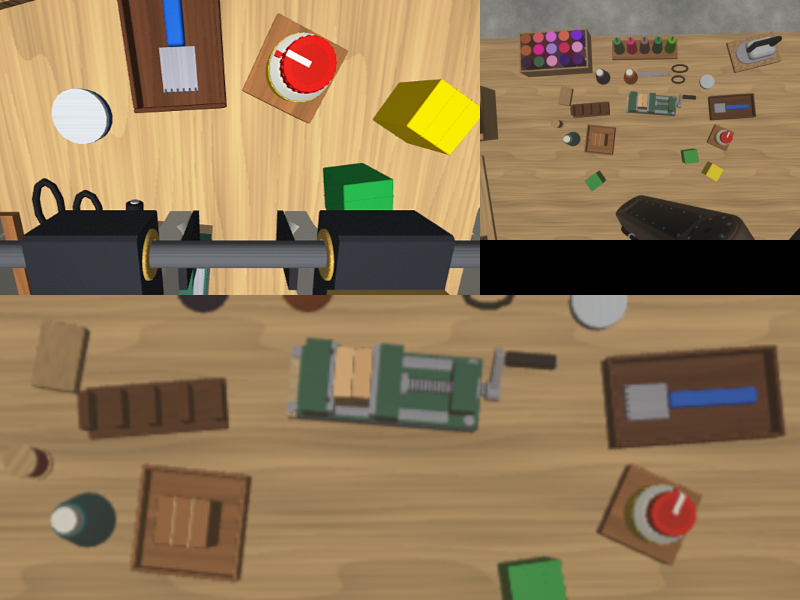

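The final view shows the plates clamped in the vise at (350,373), the block in the tray at (183,522), and the spreader flat in its box at (690,398). The lid line points at the tab, near (287,53) in the wrist view, and the bystanders look undisturbed.

```bash
python3 -c "
from plant import bot
print(bot.close_job())"
```

```text
the job is handed in; nothing more can be done
None
```

I handed the job in at about 147 s, but I got no verdict back. The block is in the tray, both plates are clamped upright in the vise, the lid is turned to its stop, and the spreader is flat in its box. I inferred the clamp from about 25 N resistance at the handle, since jaw force could not be read directly.

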